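Shift the tube beading machine into third

TASK

Put the tube beading machine into third gear for the next batch: with your fingertips push the ball knob of its gear lever along the left-hand slot to neutral, across through the H-gate to the right-hand side, then forward until the lever is fully home in third (right-hand side, the end away from you; marked with three pips). Only push it: do not grip or pinch the lever, do not force it against the gate, and do not let it run back into fourth. Leave the loose parts on and around the machine alone and finish with your hand clear, the lever standing in third.

Things in the scene. Friction and masses are not known exactly. Their poses are not given: they have to be found in the camera images.
- gate_centre (a point): centre of the H-gate, on the upper face of the aluminium gate plate (114 x 114 mm, 154 mm above the bench) on top of the machine's gearbox. Axes as machine. Two slots side by side, 36 mm apart, run along x; the neutral channel joins them along y through this point. Drilled pips mark the ends: one left-forward, two left-back, three right-forward, four right-back.
- machine: green tube beading machine, fixed to the bench, roll head at its left end, motor at its right; origin on the bench right below gate_centre. x = forward (away from the robot, turned by up to 0.3 rad either way), y = left, z up. Gearbox cover 125 mm high; nothing on it but the lever is over 245 mm above the bench. Place and yaw differ each time.
- pivot (a point): the lever's ball pivot, inside the gearbox 104 mm straight below gate_centre; same axes.
- knob (a point): centre of the black ball knob, 50 mm diameter, on top of the steel gear lever (stick 10 mm diameter), 205 mm from the pivot along the lever: 255 mm above the bench when the lever is upright. Its z axis runs along the lever.
- fore_aft (a joint): fore-and-aft angle of the lever, rad: 0 = neutral channel, +0.21 = home forward (first, third), -0.21 = home back (second, fourth); 0.1 rad is 20 mm at the knob. Starts anywhere from second to first. It can cross between the slots only within about 0.03 rad of 0 (the noses between the slots are round and guide it a little). About 3 N friction at the knob, no spring: stays where left.
- across (a joint): sideways angle of the lever, rad: -0.17 = left-hand slots (first, second), +0.17 = right-hand slots (third, fourth), 70 mm apart at the knob. Starts at the left. About 3 N friction at the knob, no spring: stays where left.
- side_far: the far (+x) side of the lever's knob and stick, part of the lever, named for the rule that the lever is never pinched; its origin is at the pivot and its axes follow the lever.
- side_near: the near (-x) side of the lever's knob and stick, part of the lever, named for the rule that the lever is never pinched; its origin is at the pivot and its axes follow the lever.
- side_left: the left (+y) side of the lever's knob and stick, part of the lever, named for the rule that the lever is never pinched; its origin is at the pivot and its axes follow the lever.
- side_right: the right (-y) side of the lever's knob and stick, part of the lever, named for the rule that the lever is never pinched; its origin is at the pivot and its axes follow the lever.
- spare_roll_mid (a point): bystander: spare grooved steel forming roll, 52 mm diameter, 30 mm high, standing flat on the gearbox cover; point at its centre.
- coupling_mid (a point): bystander: short brass tube coupling, 32 mm diameter, 34 mm high, upright on the gearbox cover; point at its centre.
- sample_tube_mid (a point): bystander: short copper tube, 28 mm diameter, 60 mm high, upright on the gearbox cover; point at its centre.
- spanner_mid (a point): bystander: flat steel spanner about 170 mm long, lying on the gearbox cover; point at its centre.
- oil_bottle_mid (a point): bystander: white plastic oil bottle, 52 mm diameter, 135 mm high, black cap; point at its centre.
- flux_jar_mid (a point): bystander: white jar with steel lid, 68 mm diameter, 75 mm high; point at its centre.
- flange_mid (a point): bystander: steel hub flange, 68 mm diameter, 30 mm high, on the bench beside the roll head; point at its centre.

How it is judged (in metres and radians):
On the way, in this order (a step that is already met when the one before it is completed fails the run):
1. the lever has crossed the gate in neutral to the right-hand side (value of joint across above 0.12 rad and value of joint fore_aft between -0.09 and 0.09 rad), for 0.02 s.
2. the lever is fully home forward in third (value of joint across above 0.13 rad and value of joint fore_aft above 0.19 rad), for 0.1 s.
At the end, for the whole second after the job is handed in: The lever stands at rest in third: fore_aft above 0.19 rad, its stop being at 0.21 (within about 4 mm of home at the knob), and across above 0.13 rad (in the right-hand slot) (all of step 2 and value of joint fore_aft below 0.25 rad and velocity of joint fore_aft between -0.05 and 0.05 rad/s and velocity of joint across between -0.05 and 0.05 rad/s); the robot touches nothing.
It fails at once if the lever is pinched: pushed by the fingers on two opposite sides at once (over 1 N on each) ((contact force between the fingers and side_far above 1 N and contact force between the fingers and side_near above 1 N) or (contact force between the fingers and side_left above 1 N and contact force between the fingers and side_right above 1 N)).
It fails at once if the lever is forced (over 60 N) (contact force between any of the fingers, the arm and side_far above 60 N or contact force between any of the fingers, the arm and side_near above 60 N or contact force between any of the fingers, the arm and side_left above 60 N or contact force between any of the fingers, the arm and side_right above 60 N).
It fails at once if the lever runs back into fourth (value of joint across above 0.09 rad and value of joint fore_aft below -0.12 rad).
It fails at once if a loose part is lifted, knocked over or shifted by more than 20 mm (distance of any of spare_roll_mid, coupling_mid, sample_tube_mid, spanner_mid, oil_bottle_mid, flux_jar_mid, flange_mid from where it was at the start of the episode above 0.02 m).
It also fails if it takes over 54 s, if anything falls off the work surface, if the arm or the gripper's body presses on something with over 40 N, if the wrist force passes 120 N, or if a joint passes its speed limit or range.

ROBOT

A 6-joint arm with a two-finger parallel gripper is mounted at the origin on the work surface. World frame = base frame: x ahead of the robot, y to its left, z up, the work surface at z = 0. Lengths are in mm, angles in rad, forces in N, time in s.
With the tool pointing down it reaches from about 350 to 975 mm from the base axis. Payload 7.1 kg.
Tool frame: the origin (TCP) lies between the finger pads; the fingertips stand 8 mm ahead of it and the grasp point (between the pads) lies 11 mm behind it (ctrl.tips_ahead is the distance from the TCP to the fingertips, in mm); y points along the fingers, z is the direction in which the jaws open and shut, and the axes are right-handed (so a half turn about y gives the same grasp; the last joint's range is limited). The gripper opens to 88 mm and grips with 3 to 60 N. Pads are 20 mm wide; open, the fingers measure 115 mm over their backs; the gripper's body (75 mm by 178 mm) begins 61 mm behind the grasp point.
Start: joints at [-1.346, 0.423, 1.63, -0, 1.089, -0.019], TCP at [150.889, -606.496, 230.675] pointing down, gripper open.
Joint ranges: [-3, 3], [-0.9, 2.11], [0.09, 2.58], [-1.31, 4.45], [0.11, 2.69], [-2.54, 2.54]. Speed limits (rad/s): [2.39, 2.39, 3.01, 3.14, 3.14, 3.14].

INTERFACE

Orientations are given as a rotation vector (axis times angle).
In Python, from workcell import ctrl gives the robot as it stands.
- The arm moves only by the shell command python3 -m creep 'ROWS'. ROWS is JSON, a list of rows, each an object of numbers: "tx", "ty", "tz": the shift along the world's x, y, z in mm; "rx", "ry", "rz": the turn, a rotation vector about the world's x, y, z in rad; "fingers": the closure in counts, from 0 (fully open) to 255 (shut). A call has 1 to 10 rows; each row is the pose to reach, as a shift and turn from the pose commanded when the call began; what a row does not reach only later rows make up. A row lasts 1/8 s, in which the tool goes at most 62.5 mm and 10.7 degrees, less where a joint would pass 70% of its speed; a pose out of reach is approached as far as the arm can. A call with a gripper value outside its range is refused whole. The fingers move at their own pace and stop on an object; the grip force is fixed at half the most. Time passes only in rows, so rows that repeat a pose let the fingers close. It gives the time, the measured TCP pose, the force and the opening at its end, in the units of the state.
- ctrl.get_obs(): the state, without advancing time (a new reading comes with each control period).
- ctrl.get_image(name): name is "scene" or "top" or "wrist"; returns a dict with "pixels" (480x640x3 uint8, blue, green, red), "intrinsics" (3x3 intrinsics, pixels), "rvec" (rotation vector, rad) and "tvec" (3), from world to camera coordinates, as OpenCV has them. Camera axes: x right, y down, z forward; pixel columns grow to the right and rows downward; lengths in mm; the calibration is good to about 2 mm. The wrist camera is an equidistant fisheye: a pixel r from the principal point sees the ray r / f radians off the axis. A picture is of the moment at which its call begins. There is no depth.
- ctrl.close_job(): hands the job in, once; it reports no verdict.
The state is a dict: "t": time; "qpos": joint angles; "qvel": joint speeds; "joint_torque": joint torques, N m; "ee_pos": TCP position; "orientation": TCP orientation; "ft_force": force on the tool from outside, world axes, zero at the start; "moment": the same for the moment, N m; "width": finger opening in mm.
Only numpy, scipy, OpenCV 4.12 (cv2) and the standard library are available. Lean on these libraries where they do the work, as an engineer would, in place of code of your own. Each camera call takes 0.05 s, during which the arm holds its last target.

## Working session

There is one attempt and no reset: what is moved stays moved. The work goes in short steps, Python scripts to look and compute and a shell command to move; the robot and the scene stay as the last step left them, time stands still between calls to the robot, and variables do not carry over. Pictures are saved under pics/ and viewed, and the job is handed in when it is done.

```bash
mkdir -p pics; ls
python3 - <<'E'
from workcell import ctrl
import cv2,numpy as np
o=ctrl.get_obs();print(o)
for n in("scene","top"):
    d=ctrl.get_image(n);cv2.imwrite(f"pics/{n}0.png",d["pixels"]);print(n,d["intrinsics"],d["rvec"],d["tvec"])
    R=cv2.Rodrigues(np.array(d["rvec"],float))[0];print(-R.T@np.array(d["tvec"]))
E
```

```text
pics
{'t': 0.0, 'qpos': array([-1.34599866e+00,  4.23814513e-01,  1.63071173e+00,  2.08663236e-06,
        1.08859672e+00, -1.90097049e-02]), 'qvel': array([ 0.00049593, -0.00123762,  0.00154584, -0.00188824,  0.00037069,
       -0.00066662]), 'joint_torque': array([ 1.19107772e-03, -5.44617712e+01, -2.73666912e+01,  6.43346971e-02,
        2.26108701e-02, -1.13355391e-04]), 'ee_pos': array([ 150.76987767, -605.96816125,  229.90959049]), 'orientation': array([-0.25644648,  2.09352662, -2.09031806]), 'ft_force': array([-0.53211321,  0.73155791, -0.2264288 ]), 'moment': array([ 0.00051123,  0.00205455, -0.00432546]), 'width': 88.01155262163148}
scene [[615.02190477   0.         311.44979694]
 [  0.         615.02190477 230.67478709]
 [  0.           0.           1.        ]] [ 1.85555647  1.54125849 -0.67762567] [-173.61969487 -246.70185119 1604.42023816]
[1361.44753444  -83.57446368  897.02052508]
top [[533.55657027   0.         312.64190203]
 [  0.         533.55657027 236.98496882]
 [  0.           0.           1.        ]] [ 2.15893635 -2.18301287  0.04535624] [  96.34464858  563.24068068 1220.57334664]
[ 475.88079142   54.20669279 1259.7304303 ]
```

View pics/scene0.png

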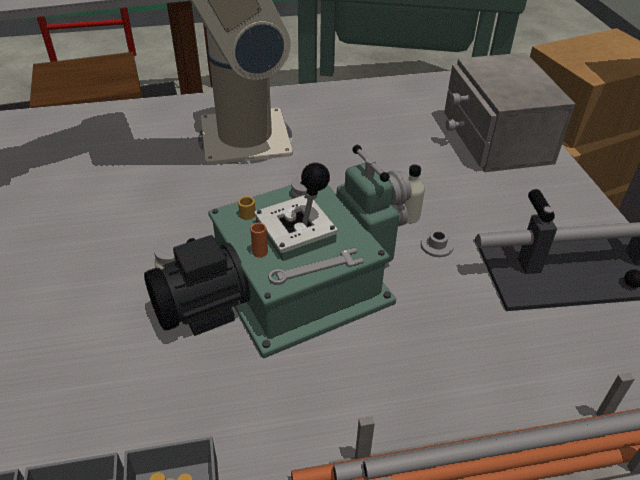

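View pics/top0.png

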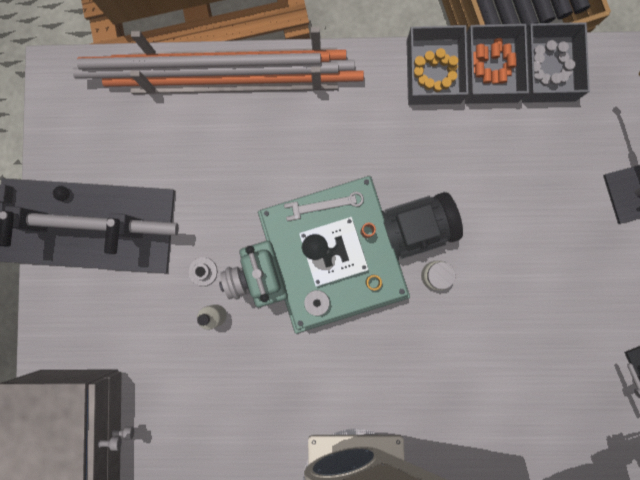

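The top view shows the white gate plate at about (335,252), the black knob at about (315,247) and the machine turned a little. In the scene view the knob is at (315,178). Next I'll measure these.

```bash
cat > h.py <<'E'
from workcell import ctrl
import cv2,numpy as np
def cam(d):
    R=cv2.Rodrigues(np.array(d["rvec"],float))[0];t=np.array(d["tvec"],float).ravel();return R,t,np.array(d["intrinsics"])
def ray(d,p):
    R,t,K=cam(d);v=R.T@np.linalg.solve(K,[p[0],p[1],1]);return -R.T@t,v/np.linalg.norm(v)
def plane(d,p,z):
    c,v=ray(d,p);return c+v*(z-c[2])/v[2]
def proj(d,P):
    R,t,K=cam(d);q=K@(R@np.array(P,float)+t);return q[:2]/q[2]
def two(a,p,b,q):
    c1,v1=ray(a,p);c2,v2=ray(b,q);s=np.linalg.lstsq(np.c_[v1,-v2],c2-c1,rcond=None)[0]
    A=c1+s[0]*v1;B=c2+s[1]*v2;return (A+B)/2,np.linalg.norm(A-B)
def blob(img,lo,hi,roi):
    x0,y0,x1,y1=roi;m=cv2.inRange(img[y0:y1,x0:x1],np.array(lo),np.array(hi))
    cs=cv2.findContours(m,cv2.RETR_EXTERNAL,cv2.CHAIN_APPROX_NONE)[0]
    return max(cs,key=cv2.contourArea)+np.array([x0,y0])
E
python3 - <<'E'
from h import *
T=ctrl.get_image("top");S=ctrl.get_image("scene")
for n,d,roi in(("T",T,(290,205,385,295)),("S",S,(245,150,350,260))):
    c=blob(d["pixels"],(180,180,180),(255,255,255),roi)
    h=cv2.convexHull(c);r=cv2.minAreaRect(c);b=cv2.boxPoints(r)
    ap=cv2.approxPolyDP(h,6,True)[:,0]
    print(n,r,ap.tolist());
    W=np.array([plane(d,p,154)for p in ap]);print(W.round(1))
    if len(W)==4:print(W.mean(0),np.linalg.norm(W-np.roll(W,1,0),axis=1),[np.arctan2(*(W[i]-W[i-1])[[1,0]]) for i in range(4)])
    else: print([plane(d,p,154).round(1).tolist() for p in b],plane(d,r[0],154))
    cv2.imwrite(f"pics/crop{n}.png",cv2.resize(d["pixels"][roi[1]:roi[3],roi[0]:roi[2]],None,fx=6,fy=6,interpolation=cv2.INTER_CUBIC)[:600])
E
```

```text
T ((333.0705261230469, 251.05665588378906), (55.65911102294922, 55.006656646728516), 72.47443389892578) [[367, 269], [315, 285], [300, 233], [351, 217]]
[[487.2 -25.3 154. ]
 [455.4  82.4 154. ]
 [563.4 112.5 154. ]
 [595.5   6.  154. ]]
[525.38075082  43.9006017  154.        ] [112.72223327 112.28640489 112.20557507 111.17564584] [np.float64(-2.8599865941488205), np.float64(1.858573214656369), np.float64(0.27166644682502017), np.float64(-1.2782605281393113)]
S ((299.5, 228.0), (9.0, 8.0), 0.0) [[304, 225], [297, 232], [295, 225]]
[[540.9  60.3 154. ]
 [557.2  44.7 154. ]
 [537.9  44.3 154. ]]
[[556.5, 41.2, 154.0], [535.2, 44.7, 154.0], [538.2, 60.8, 154.0], [559.4, 57.0, 154.0]] [547.41070399  50.92634996 154.        ]
```

View pics/cropT.png

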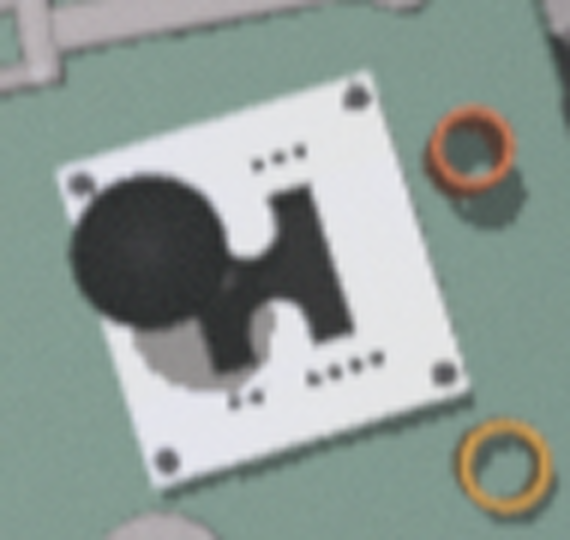

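View pics/cropS.png

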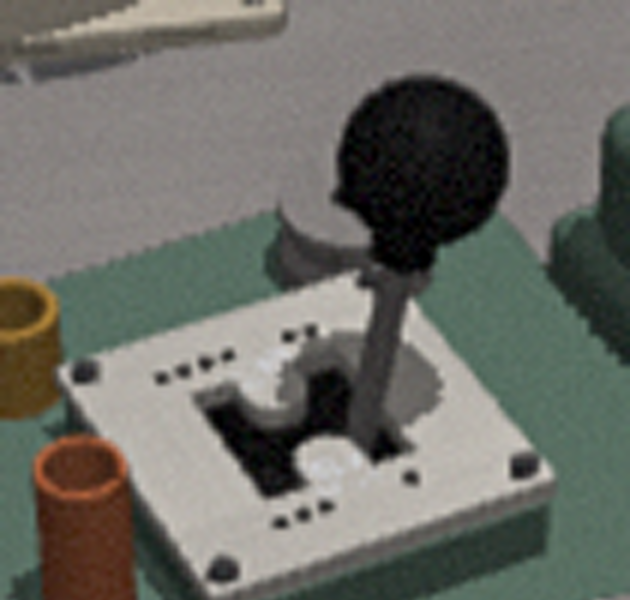

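Crops: in the top view the knob centre is near (314.7,247) px with the H-gate visible. In the scene view it is near (315.8,176.7), and the stick sits in the left slot somewhat forward of neutral.

```bash
cat >> h.py <<'E'
G=np.array([525.4,43.9]);YAW=0.283
def m2w(x,y,z=0):c,s=np.cos(YAW),np.sin(YAW);return np.array([G[0]+c*x-s*y,G[1]+s*x+c*y,z])
def w2m(P):c,s=np.cos(YAW),np.sin(YAW);d=np.array(P[:2])-G;return np.array([c*d[0]+s*d[1],-s*d[0]+c*d[1]])
E
python3 - <<'E'
from h import *
T=ctrl.get_image("top");S=ctrl.get_image("scene")
ps=[]
for d,roi in((T,(295,228,335,264)),(S,(295,155,335,192))):
    c=blob(cv2.GaussianBlur(d["pixels"],(3,3),0),(0,0,0),(75,75,75),roi)
    print(cv2.minEnclosingCircle(c),cv2.contourArea(c))
    g=cv2.resize(cv2.cvtColor(d["pixels"][roi[1]-10:roi[3]+10,roi[0]-10:roi[2]+10],cv2.COLOR_BGR2GRAY),None,fx=4,fy=4,interpolation=cv2.INTER_CUBIC)
    h=cv2.HoughCircles(g,cv2.HOUGH_GRADIENT,1,300,param1=100,param2=15,minRadius=40,maxRadius=64)[0][0]
    p=(h[:2]+.5)/4-.5+np.array(roi[:2])-10;print(p,h[2]/4);ps.append(p)
P,e=two(T,ps[0],S,ps[1]);print(P,e,w2m(P))
x,y=w2m(P);z=P[2]-50
print("fa",np.arctan2(x,z),"ac",-np.arctan2(y,z),"len",np.sqrt(x*x+y*y+z*z))
P=plane(T,ps[0],248);print(P,w2m(P))
pts={"roll":((316,303),155),"coupl":((374,283),159),"tube":((368,230),185)}
for k,(p,z) in pts.items():print(k,plane(T,p,z),w2m(plane(T,p,z)))
for a,b in((0,0),(-.17,.0)):print(proj(T,m2w(0,0,154)))
E
```

```text
((318.52984619140625, 250.85821533203125), 17.404916763305664) 534.0
[314.75 246.75] 13.05
((314.16888427734375, 177.77484130859375), 15.544733047485352) 627.0
[315.25 176.5 ] 14.35
[529.46455053  81.03568615 252.69975594] 2.935056957538073 [14.27254968 34.5235294 ]
fa 0.07029624827330824 ac -0.16869974758601222 len 206.11349013634197
[529.46075155  79.7076796  248.        ] [13.8980725  33.24940905]
roll [418.44971575  80.6742368  155.        ] [-92.42727256  65.17597013]
coupl [458.38241462 -38.74828964 159.        ] [-87.43027039 -60.64688244]
tube [565.35709337 -26.42712742 185.        ] [ 18.72970607 -78.68717985]
[333.21054438 250.8927114 ]
[333.21054438 250.8927114 ]
```

Knob measured at (529,81,252): fore_aft ≈ 0.07, across ≈ -0.169. The pivot distance comes out at 206 mm (given 205), so the measurement is consistent. Now I'll work out the tool axes and the move.

Run:
```python
from h import *
from scipy.spatial.transform import Rotation as Q
o=ctrl.get_obs();R=Q.from_rotvec(o["orientation"]).as_matrix();print(R.round(3))
a=np.arctan2(R[1,2],R[0,2]);print("jaw axis yaw",a)
for k in range(-4,5):print(k,YAW+k*np.pi/2-a)
x,y=14.0,34.5
for n,(mx,my) in {"far start":(14+25+13.5+16,34.5),"over gate":(0,0)}.items():
    print(n,m2w(mx,my),m2w(mx,my)[:2]-o["ee_pos"][:2])
print("xm",m2w(1,0)[:2]-G,"ym",m2w(0,1)[:2]-G)
```

```text
[[-0.97  -0.     0.241]
 [-0.241  0.001 -0.97 ]
 [-0.    -1.    -0.001]]
jaw axis yaw -1.3270760103100374
-4 -4.673109296869549
-3 -3.102312970074652
-2 -1.5315166432797558
-1 0.03927968351514077
0 1.6100760103100373
1 3.180872337104934
2 4.751668663899831
3 6.322464990694727
4 7.893261317489624
far start [581.54151422  96.15543399   0.        ] [430.69922969 702.47001478]
over gate [525.4  43.9   0. ] [374.55771547 650.21458079]
xm [0.96022205 0.27923757] ym [-0.27923757  0.96022205]
```

```bash
python3 -m creep '[{"tz":55,"fingers":255},{"tz":110,"fingers":255},{"tx":25,"ty":45,"tz":115,"rz":0.039,"fingers":255},{"tx":55,"ty":95,"tz":115,"rz":0.039,"fingers":255},{"tx":85,"ty":145,"tz":115,"rz":0.039,"fingers":255},{"tx":115,"ty":190,"tz":115,"rz":0.039,"fingers":255},{"tx":145,"ty":240,"tz":115,"rz":0.039,"fingers":255},{"tx":175,"ty":285,"tz":115,"rz":0.039,"fingers":255},{"tx":205,"ty":335,"tz":115,"rz":0.039,"fingers":255},{"tx":230,"ty":380,"tz":115,"rz":0.039,"fingers":255}]'
```

```text
schema error: expected keys tx, ty, tz, rx, ry, rz, fingers
```

```bash
python3 -m creep '[{"tx":0,"ty":0,"tz":55,"rx":0,"ry":0,"rz":0,"fingers":255},{"tx":0,"ty":0,"tz":110,"rx":0,"ry":0,"rz":0,"fingers":255},{"tx":25,"ty":45,"tz":115,"rx":0,"ry":0,"rz":0.039,"fingers":255},{"tx":55,"ty":95,"tz":115,"rx":0,"ry":0,"rz":0.039,"fingers":255},{"tx":85,"ty":145,"tz":115,"rx":0,"ry":0,"rz":0.039,"fingers":255},{"tx":115,"ty":190,"tz":115,"rx":0,"ry":0,"rz":0.039,"fingers":255},{"tx":145,"ty":240,"tz":115,"rx":0,"ry":0,"rz":0.039,"fingers":255},{"tx":175,"ty":285,"tz":115,"rx":0,"ry":0,"rz":0.039,"fingers":255},{"tx":205,"ty":335,"tz":115,"rx":0,"ry":0,"rz":0.039,"fingers":255},{"tx":230,"ty":380,"tz":115,"rx":0,"ry":0,"rz":0.039,"fingers":255}]'
```

```text
t: 1.55
ee_pos: [381.6, -224.7, 345.9]
orientation: [-0.294, 2.069, -2.07]
ft_force: [1.2, 0.0, 0.0]
width: 0.5
```

```bash
python3 -m creep '[{"tx":30,"ty":50,"tz":0,"rx":0,"ry":0,"rz":0,"fingers":255},{"tx":60,"ty":100,"tz":0,"rx":0,"ry":0,"rz":0,"fingers":255},{"tx":90,"ty":145,"tz":0,"rx":0,"ry":0,"rz":0,"fingers":255},{"tx":120,"ty":190,"tz":0,"rx":0,"ry":0,"rz":0,"fingers":255},{"tx":150,"ty":240,"tz":0,"rx":0,"ry":0,"rz":0,"fingers":255},{"tx":180,"ty":285,"tz":0,"rx":0,"ry":0,"rz":0,"fingers":255},{"tx":200.6,"ty":322.6,"tz":0,"rx":0,"ry":0,"rz":0,"fingers":255},{"tx":200.6,"ty":322.6,"tz":0,"rx":0,"ry":0,"rz":0,"fingers":255},{"tx":200.6,"ty":322.6,"tz":0,"rx":0,"ry":0,"rz":0,"fingers":255}]'
python3 - <<'E'
from h import *
from scipy.spatial.transform import Rotation as Q
o=ctrl.get_obs();print(o["ee_pos"],w2m(o["ee_pos"]),o["ft_force"],o["qpos"]);R=Q.from_rotvec(o["orientation"]).as_matrix();print(R.round(3))
for n in("scene","top","wrist"):cv2.imwrite(f"pics/{n}1.png",ctrl.get_image(n)["pixels"])
E
```

```text
t: 2.68
ee_pos: [581.0, 95.7, 345.4]
orientation: [-0.296, 2.07, -2.07]
ft_force: [0.2, 0.1, -0.5]
width: 0.1
[580.98454111  95.70429887 345.36244238] [67.83920827 34.22233793] [ 0.17157821  0.08906405 -0.5318719 ] [ 1.43232285e-01  2.60223161e-01  1.59293379e+00 -3.70051675e-04
  1.28940396e+00  1.43101051e+00]
[[-0.96  -0.001  0.279]
 [-0.279 -0.    -0.96 ]
 [ 0.001 -1.     0.   ]]
```

View pics/scene1.png

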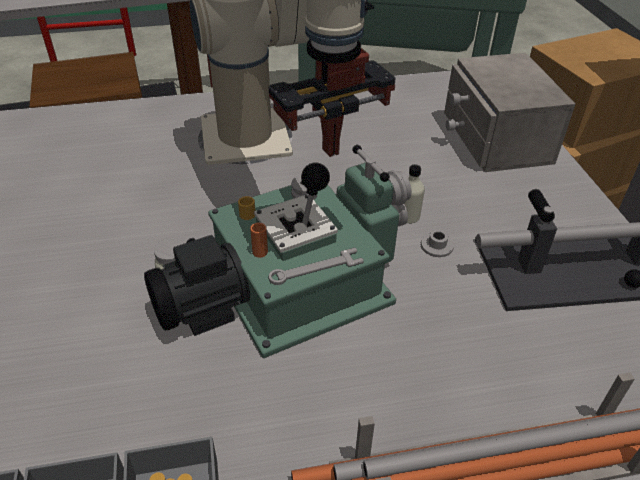

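View pics/wrist1.png

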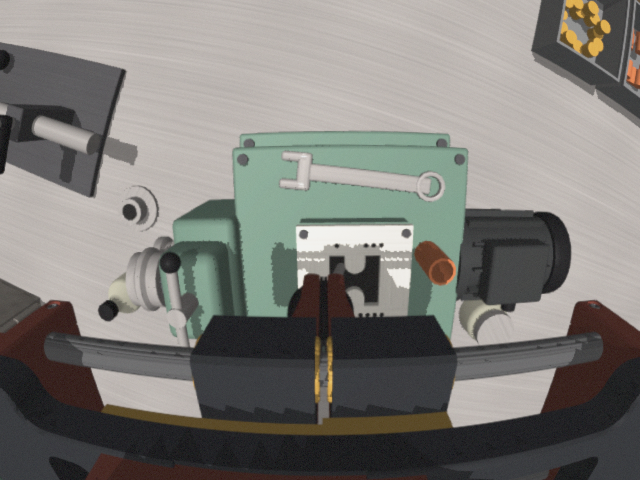

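The scene view shows the shut fingers' tip at about (332,152), above and behind the knob at (315,178). The wrist view shows the gate and all loose parts untouched. I'll check the tip against its projection.

Run:
```python
from h import *
S=ctrl.get_image("scene");print(proj(S,[581,95.7,337]))
# knob at start & finger low
print(proj(S,[529.5,81,252]),proj(S,[581,95.7,237]))
```

```text
[330.10024768 152.27994928]
[314.38038774 176.86665299] [328.65280668 201.2993198 ]
```

```bash
python3 -m creep '[{"tx":0,"ty":0,"tz":-50,"rx":0,"ry":0,"rz":0,"fingers":255},{"tx":0,"ty":0,"tz":-90,"rx":0,"ry":0,"rz":0,"fingers":255},{"tx":0,"ty":0,"tz":-107,"rx":0,"ry":0,"rz":0,"fingers":255},{"tx":-10,"ty":-2.9,"tz":-107,"rx":0,"ry":0,"rz":0,"fingers":255},{"tx":-15,"ty":-4.4,"tz":-107,"rx":0,"ry":0,"rz":0,"fingers":255},{"tx":-19,"ty":-5.5,"tz":-107,"rx":0,"ry":0,"rz":0,"fingers":255},{"tx":-22,"ty":-6.4,"tz":-107,"rx":0,"ry":0,"rz":0,"fingers":255},{"tx":-25,"ty":-7.3,"tz":-107,"rx":0,"ry":0,"rz":0,"fingers":255},{"tx":-27,"ty":-7.9,"tz":-107,"rx":0,"ry":0,"rz":0,"fingers":255},{"tx":-27,"ty":-7.9,"tz":-107,"rx":0,"ry":0,"rz":0,"fingers":255}]'
cat > look.py <<'E'
from h import *
import sys
n=sys.argv[1];x0,y0=int(sys.argv[2])-45,int(sys.argv[3])-40
S=ctrl.get_image("scene");o=ctrl.get_obs();print(o["ee_pos"].round(1),"tcp m",w2m(o["ee_pos"]).round(1),"f",o["ft_force"].round(1))
i=S["pixels"][y0:y0+80,x0:x0+90];cv2.imwrite(f"pics/{n}.png",cv2.resize(i,None,fx=7,fy=7,interpolation=cv2.INTER_CUBIC))
g=cv2.resize(cv2.cvtColor(i,cv2.COLOR_BGR2GRAY),None,fx=4,fy=4,interpolation=cv2.INTER_CUBIC)
h=cv2.HoughCircles(g,cv2.HOUGH_GRADIENT,1,300,param1=100,param2=12,minRadius=52,maxRadius=64)
if h is not None:
    h=h[0][0];p=(h[:2]+.5)/4-.5+np.array([x0,y0])
    c,v=ray(S,p);pv=m2w(0,0,50);b=v@(c-pv);q=np.dot(c-pv,c-pv)-205**2;s=b*b-q
    P=c+v*(-b-np.sqrt(max(s,0)));x,y=w2m(P);z=P[2]-50
    print("px",p,h[2]/4,"P",P.round(1),"m",x.round(1),y.round(1),"fa",np.arctan2(x,z).round(3),"ac",-np.arctan2(y,z).round(3))
E
python3 look.py l1 313 175
```

```text
t: 4.12
ee_pos: [554.4, 88.2, 238.7]
orientation: [-0.295, 2.07, -2.07]
ft_force: [1.9, 0.2, 2.7]
width: 0.7
[554.4  88.2 238.6] tcp m [40.2 34.4] f [2.2 0.6 1.4]
```

```bash
ls pics
```

```text
cropS.png
cropT.png
l1.png
scene0.png
scene1.png
top0.png
top1.png
wrist1.png
```

View pics/l1.png

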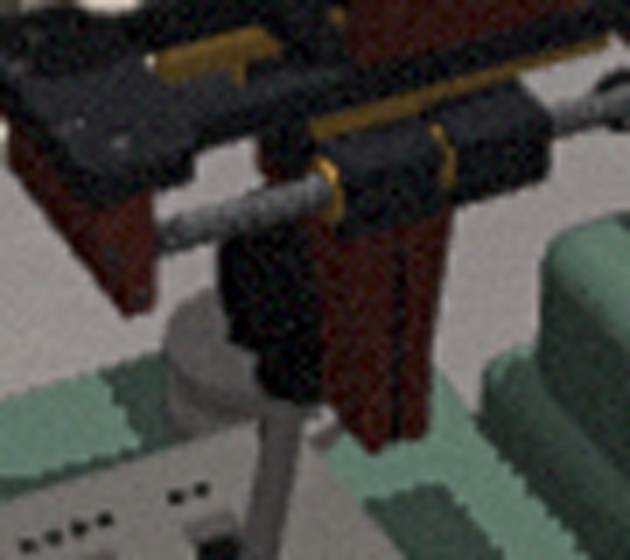

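Contact at about 2 N, as expected: the knob is visible behind the shut fingers and its edge is near (345,172). I'll push the last 5 mm, back off, and swing to the left so the knob can be seen.

```bash
python3 -m creep '[{"tx":-2.5,"ty":-0.7,"tz":0,"rx":0,"ry":0,"rz":0,"fingers":255},{"tx":-4.5,"ty":-1.3,"tz":0,"rx":0,"ry":0,"rz":0,"fingers":255},{"tx":-4.5,"ty":-1.3,"tz":0,"rx":0,"ry":0,"rz":0,"fingers":255},{"tx":14.4,"ty":4.2,"tz":0,"rx":0,"ry":0,"rz":0,"fingers":255},{"tx":14.4,"ty":4.2,"tz":4,"rx":0,"ry":0,"rz":0,"fingers":255},{"tx":5,"ty":36,"tz":4,"rx":0,"ry":0,"rz":0,"fingers":255},{"tx":0.4,"ty":52.2,"tz":4,"rx":0,"ry":0,"rz":0,"fingers":255},{"tx":0.4,"ty":52.2,"tz":4,"rx":0,"ry":0,"rz":0,"fingers":255}]'
python3 look.py l2 313 175
```

```text
t: 5.18
ee_pos: [554.0, 141.0, 242.6]
orientation: [-0.298, 2.069, -2.069]
ft_force: [0.5, 0.1, -0.9]
width: 0.4
[554.4 140.5 242.6] tcp m [54.8 84.6] f [ 0.1 -0.9  0.2]
px [311.  171.5] 14.1 P [513.   78.2 251.7] m -2.4 36.4 fa -0.012 ac -0.178
```

View pics/l2.png

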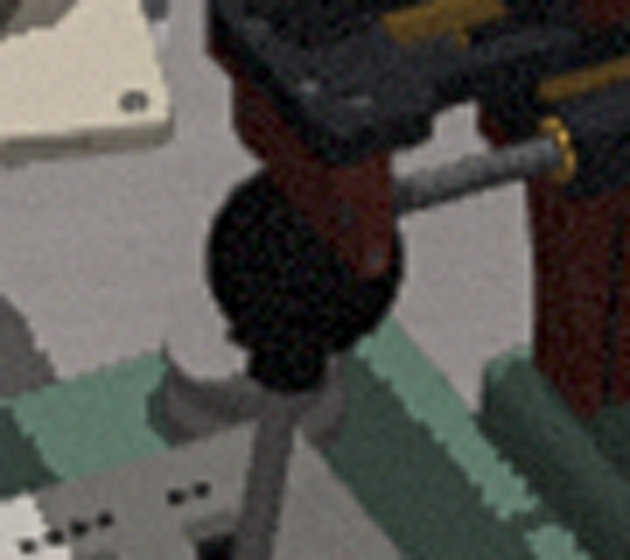

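The view shows the knob (circle centre px (311,171.5)) clear of the fingers, with fore_aft ≈ -0.01, which is neutral within tolerance. Next I'll go round to the left side and start the push across, in small steps.

```bash
python3 -m creep '[{"tx":-26,"ty":-7.6,"tz":0,"rx":0,"ry":0,"rz":0,"fingers":255},{"tx":-52.6,"ty":-15.3,"tz":0,"rx":0,"ry":0,"rz":0,"fingers":255},{"tx":-52.6,"ty":-15.3,"tz":0,"rx":0,"ry":0,"rz":0,"fingers":255},{"tx":-50.6,"ty":-22,"tz":0,"rx":0,"ry":0,"rz":0,"fingers":255},{"tx":-49.5,"ty":-26,"tz":0,"rx":0,"ry":0,"rz":0,"fingers":255},{"tx":-48.3,"ty":-30,"tz":0,"rx":0,"ry":0,"rz":0,"fingers":255},{"tx":-47.1,"ty":-34,"tz":0,"rx":0,"ry":0,"rz":0,"fingers":255},{"tx":-47.1,"ty":-34,"tz":0,"rx":0,"ry":0,"rz":0,"fingers":255}]'
python3 look.py l3 313 175
```

```text
t: 6.22
ee_pos: [508.2, 106.5, 242.8]
orientation: [-0.293, 2.07, -2.069]
ft_force: [-0.3, 3.4, 1.3]
width: 0.5
[508.2 106.6 242.8] tcp m [ 1. 65.] f [0.4 3.2 1.3]
px [309.25 171.75] 13.9 P [513.9  74.9 252.3] m -2.4 33.0 fa -0.012 ac -0.162
```

View pics/l3.png

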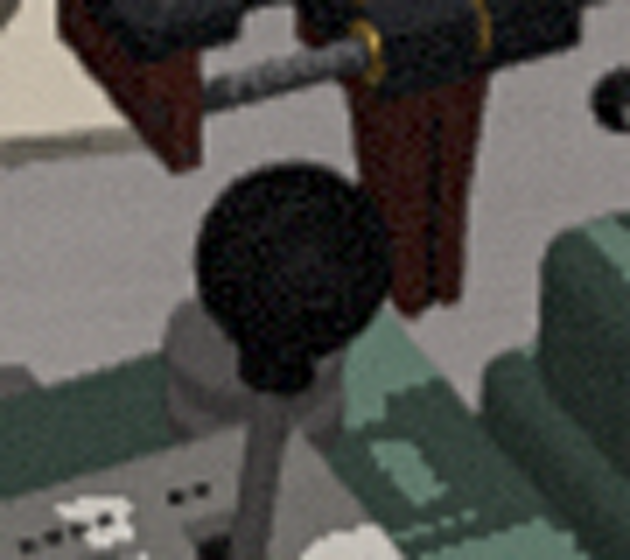

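The fingertips touch the knob's left side and the knob is moving at about 3 N. Offset from finger to knob centre is about 32 mm. Continuing.

```bash
python3 -m creep '[{"tx":1.1,"ty":-3.8,"tz":0,"rx":0,"ry":0,"rz":0,"fingers":255},{"tx":2.2,"ty":-7.7,"tz":0,"rx":0,"ry":0,"rz":0,"fingers":255},{"tx":3.4,"ty":-11.5,"tz":0,"rx":0,"ry":0,"rz":0,"fingers":255},{"tx":4.2,"ty":-14.4,"tz":0,"rx":0,"ry":0,"rz":0,"fingers":255},{"tx":4.2,"ty":-14.4,"tz":0,"rx":0,"ry":0,"rz":0,"fingers":255}]'
python3 look.py l4 309 172
```

```text
t: 6.9
ee_pos: [512.0, 91.7, 242.6]
orientation: [-0.294, 2.07, -2.07]
ft_force: [-0.6, 2.2, 2.4]
width: 0.1
[511.9  91.8 242.6] tcp m [ 0.4 49.7] f [-0.9  3.   2. ]
px [301.5  173.25] 14.175 P [518.2  60.4 254.2] m -2.3 17.9 fa -0.011 ac -0.087
```

Moving freely at about 3 N: across -0.087, fore_aft -0.011.

```bash
python3 -m creep '[{"tx":1.1,"ty":-3.8,"tz":0,"rx":0,"ry":0,"rz":0,"fingers":255},{"tx":2.2,"ty":-7.7,"tz":0,"rx":0,"ry":0,"rz":0,"fingers":255},{"tx":3.4,"ty":-11.5,"tz":0,"rx":0,"ry":0,"rz":0,"fingers":255},{"tx":4.5,"ty":-15.4,"tz":0,"rx":0,"ry":0,"rz":0,"fingers":255},{"tx":5.6,"ty":-19.2,"tz":0,"rx":0,"ry":0,"rz":0,"fingers":255},{"tx":6.7,"ty":-23,"tz":0,"rx":0,"ry":0,"rz":0,"fingers":255},{"tx":7.8,"ty":-26.9,"tz":0,"rx":0,"ry":0,"rz":0,"fingers":255},{"tx":8.9,"ty":-30.7,"tz":0,"rx":0,"ry":0,"rz":0,"fingers":255},{"tx":8.9,"ty":-30.7,"tz":0,"rx":0,"ry":0,"rz":0,"fingers":255}]'
python3 look.py l5 292 175
```

```text
t: 8.07
ee_pos: [520.9, 61.0, 242.6]
orientation: [-0.294, 2.07, -2.07]
ft_force: [0.6, 1.7, 1.6]
width: 0.3
[520.9  61.1 242.6] tcp m [ 0.5 17.8] f [-0.7  1.7  1.2]
px [284.75 178.75] 14.35 P [528.8  29.5 254.5] m -0.8 -14.8 fa -0.004 ac 0.072
```

View pics/l5.png

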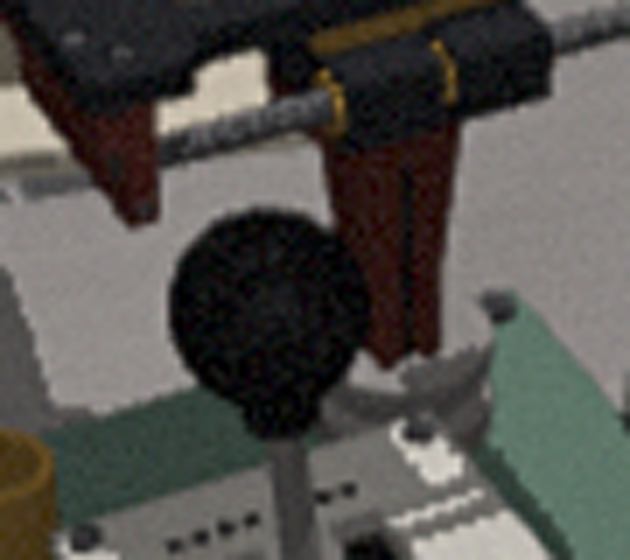

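The knob is at px (285,179), past centre (across ≈ 0.072) and still in neutral. I'll push another 15 mm or so, checking the force.

```bash
python3 -m creep '[{"tx":1.1,"ty":-3.8,"tz":0,"rx":0,"ry":0,"rz":0,"fingers":255},{"tx":2.2,"ty":-7.7,"tz":0,"rx":0,"ry":0,"rz":0,"fingers":255},{"tx":3.1,"ty":-10.6,"tz":0,"rx":0,"ry":0,"rz":0,"fingers":255},{"tx":3.9,"ty":-13.4,"tz":0,"rx":0,"ry":0,"rz":0,"fingers":255},{"tx":4.5,"ty":-15.4,"tz":0,"rx":0,"ry":0,"rz":0,"fingers":255},{"tx":4.5,"ty":-15.4,"tz":0,"rx":0,"ry":0,"rz":0,"fingers":255}]'
python3 look.py l6 280 178
```

```text
t: 8.88
ee_pos: [525.4, 45.8, 242.5]
orientation: [-0.295, 2.07, -2.07]
ft_force: [1.7, 1.6, -0.7]
width: 0.6
[525.4  45.8 242.5] tcp m [0.5 1.8] f [ 0.8  1.7 -0.6]
px [276.   181.75] 13.9 P [532.   13.8 252.7] m -2.0 -30.8 fa -0.01 ac 0.151
```

```bash
python3 -m creep '[{"tx":0.3,"ty":-1,"tz":0,"rx":0,"ry":0,"rz":0,"fingers":255},{"tx":0.6,"ty":-1.9,"tz":0,"rx":0,"ry":0,"rz":0,"fingers":255},{"tx":0.6,"ty":-1.9,"tz":0,"rx":0,"ry":0,"rz":0,"fingers":255},{"tx":-2.8,"ty":9.6,"tz":0,"rx":0,"ry":0,"rz":0,"fingers":255},{"tx":-2.8,"ty":9.6,"tz":0,"rx":0,"ry":0,"rz":0,"fingers":255},{"tx":-28,"ty":2.2,"tz":0,"rx":0,"ry":0,"rz":0,"fingers":255},{"tx":-53.2,"ty":-5.1,"tz":0,"rx":0,"ry":0,"rz":0,"fingers":255},{"tx":-53.2,"ty":-5.1,"tz":0,"rx":0,"ry":0,"rz":0,"fingers":255},{"tx":-40.7,"ty":-48.1,"tz":0,"rx":0,"ry":0,"rz":0,"fingers":255},{"tx":-40.7,"ty":-48.1,"tz":0,"rx":0,"ry":0,"rz":0,"fingers":255}]'
python3 look.py l7 276 182
```

```text
t: 10.18
ee_pos: [486.4, -3.7, 243.1]
orientation: [-0.291, 2.07, -2.071]
ft_force: [-0.5, -0.4, 0.0]
width: 0.6
[485.7  -2.8 242.8] tcp m [-51.1 -33.7] f [-0.3  0.6  0.4]
px [275.75 182.25] 14.45 P [533.2  13.2 252.5] m -1.1 -31.6 fa -0.005 ac 0.155
```

View pics/l7.png

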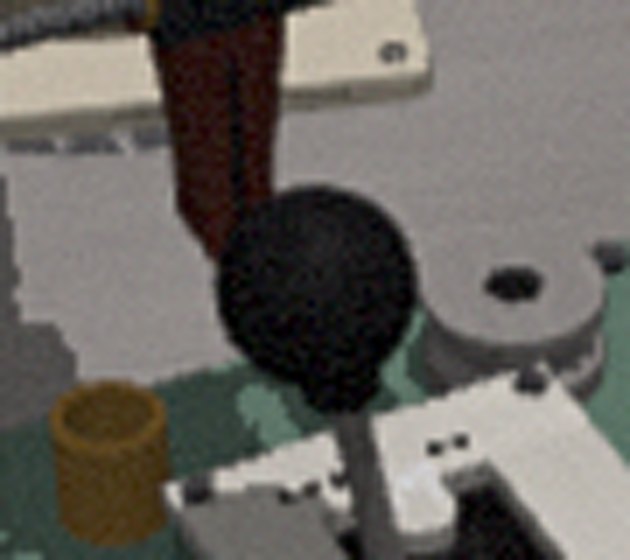

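The knob stands on the right in neutral (across ≈ 0.155, circle px (276,182)), with the fingers behind it. Now I'll push forward.

```bash
python3 -m creep '[{"tx":9,"ty":2.6,"tz":0,"rx":0,"ry":0,"rz":0,"fingers":255},{"tx":13,"ty":3.8,"tz":0,"rx":0,"ry":0,"rz":0,"fingers":255},{"tx":17,"ty":4.9,"tz":0,"rx":0,"ry":0,"rz":0,"fingers":255},{"tx":21,"ty":6.1,"tz":0,"rx":0,"ry":0,"rz":0,"fingers":255},{"tx":25,"ty":7.3,"tz":0,"rx":0,"ry":0,"rz":0,"fingers":255},{"tx":29,"ty":8.4,"tz":0,"rx":0,"ry":0,"rz":0,"fingers":255},{"tx":33,"ty":9.6,"tz":0,"rx":0,"ry":0,"rz":0,"fingers":255},{"tx":33,"ty":9.6,"tz":0,"rx":0,"ry":0,"rz":0,"fingers":255}]'
python3 look.py l8 279 187
```

```text
t: 11.22
ee_pos: [518.2, 7.5, 242.6]
orientation: [-0.294, 2.07, -2.069]
ft_force: [-0.3, 0.4, -0.2]
width: 0.6
[518.1   7.5 242.6] tcp m [-17.2 -32.9] f [-0.   0.8 -0.1]
px [280.75 189.25] 14.725 P [552.6  18.9 251.6] m 19.1 -31.6 fa 0.094 ac 0.156
```

View pics/l8.png

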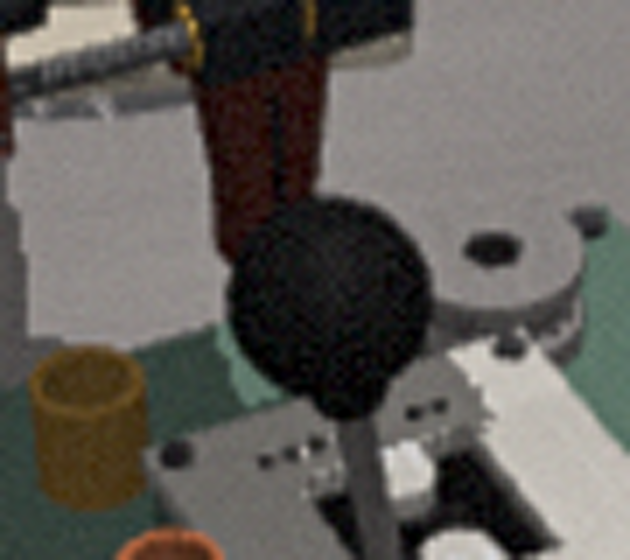

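The knob moves freely and stays in the right slot (fore_aft 0.094, across 0.156). On towards home.

```bash
python3 -m creep '[{"tx":4,"ty":1.2,"tz":0,"rx":0,"ry":0,"rz":0,"fingers":255},{"tx":8,"ty":2.3,"tz":0,"rx":0,"ry":0,"rz":0,"fingers":255},{"tx":12,"ty":3.5,"tz":0,"rx":0,"ry":0,"rz":0,"fingers":255},{"tx":15,"ty":4.4,"tz":0,"rx":0,"ry":0,"rz":0,"fingers":255},{"tx":17.3,"ty":5,"tz":0,"rx":0,"ry":0,"rz":0,"fingers":255},{"tx":17.3,"ty":5,"tz":0,"rx":0,"ry":0,"rz":0,"fingers":255}]'
python3 look.py l9 283 194
```

```text
t: 12.02
ee_pos: [535.1, 12.5, 242.5]
orientation: [-0.295, 2.07, -2.07]
ft_force: [-0.5, 0.2, -0.6]
width: 0.4
[535.2  12.5 242.6] tcp m [  0.6 -32.9] f [-0.3  0.3 -1.6]
px [285. 196.] 14.75 P [568.8  23.5 249.3] m 36.0 -31.7 fa 0.179 ac 0.158
```

```bash
python3 -m creep '[{"tx":1.5,"ty":0.4,"tz":0,"rx":0,"ry":0,"rz":0,"fingers":255},{"tx":2.9,"ty":0.8,"tz":0,"rx":0,"ry":0,"rz":0,"fingers":255},{"tx":3.8,"ty":1.1,"tz":0,"rx":0,"ry":0,"rz":0,"fingers":255},{"tx":3.8,"ty":1.1,"tz":0,"rx":0,"ry":0,"rz":0,"fingers":255}]'
python3 look.py l10 283 194
```

```text
t: 12.58
ee_pos: [538.8, 13.5, 242.7]
orientation: [-0.295, 2.07, -2.07]
ft_force: [-3.0, -0.2, -2.1]
width: 0.3
[538.8  13.5 242.7] tcp m [  4.4 -32.9] f [-1.7  0.2 -2.4]
px [286.25 198.  ] 14.725 P [573.3  24.9 248.4] m 40.7 -31.6 fa 0.202 ac 0.158
```

```bash
python3 -m creep '[{"tx":0.8,"ty":0.2,"tz":0,"rx":0,"ry":0,"rz":0,"fingers":255},{"tx":0.8,"ty":0.2,"tz":0,"rx":0,"ry":0,"rz":0,"fingers":255}]'
python3 look.py l11 283 194;python3 -m creep '[{"tx":0.7,"ty":0.2,"tz":0,"rx":0,"ry":0,"rz":0,"fingers":255},{"tx":0.7,"ty":0.2,"tz":0,"rx":0,"ry":0,"rz":0,"fingers":255}]'
python3 look.py l12 283 194
```

```text
t: 12.88
ee_pos: [539.7, 13.7, 242.7]
orientation: [-0.295, 2.07, -2.07]
ft_force: [-1.8, -0.4, -1.8]
width: 0.4
[539.7  13.7 242.7] tcp m [  5.3 -33. ] f [-2.1 -0.3 -1.7]
px [286.75 198.25] 14.475 P [574.   25.6 248.3] m 41.6 -31.1 fa 0.207 ac 0.156
t: 13.18
ee_pos: [540.4, 13.9, 242.7]
orientation: [-0.295, 2.07, -2.07]
ft_force: [-0.9, 0.4, -1.0]
width: 0.4
[540.4  13.9 242.7] tcp m [  6. -33.] f [-1.6 -0.1 -1.5]
px [286.25 198.5 ] 14.75 P [574.3  24.7 248.2] m 41.6 -32.0 fa 0.207 ac 0.16
```

```bash
python3 -m creep '[{"tx":0.7,"ty":0.2,"tz":0,"rx":0,"ry":0,"rz":0,"fingers":255},{"tx":0.7,"ty":0.2,"tz":0,"rx":0,"ry":0,"rz":0,"fingers":255}]'
python3 look.py l13 283 194
```

```text
t: 13.48
ee_pos: [541.0, 14.1, 242.6]
orientation: [-0.295, 2.07, -2.07]
ft_force: [-1.9, -0.5, -1.2]
width: 0.3
[541.   14.1 242.7] tcp m [  6.7 -33. ] f [-2.2 -0.6 -1. ]
px [286.5  198.75] 14.725 P [574.9  25.1 248. ] m 42.3 -31.9 fa 0.21 ac 0.16
```

```bash
python3 -m creep '[{"tx":0.7,"ty":0.2,"tz":0,"rx":0,"ry":0,"rz":0,"fingers":255},{"tx":0.7,"ty":0.2,"tz":0,"rx":0,"ry":0,"rz":0,"fingers":255}]'
python3 look.py l14 283 194
```

```text
t: 13.78
ee_pos: [541.5, 14.3, 242.6]
orientation: [-0.295, 2.07, -2.07]
ft_force: [-3.1, -0.1, -2.3]
width: 0.4
[541.6  14.3 242.6] tcp m [  7.2 -32.9] f [-3.2 -0.2 -3.1]
px [286.75 198.75] 14.725 P [575.   25.5 248.1] m 42.5 -31.5 fa 0.211 ac 0.158
```

```bash
python3 -m creep '[{"tx":0.7,"ty":0.2,"tz":0,"rx":0,"ry":0,"rz":0,"fingers":255},{"tx":0.7,"ty":0.2,"tz":0,"rx":0,"ry":0,"rz":0,"fingers":255}]'
python3 look.py l15 283 194
```

```text
t: 14.08
ee_pos: [542.2, 14.5, 242.6]
orientation: [-0.295, 2.07, -2.07]
ft_force: [-4.0, -0.6, -1.0]
width: 0.5
[542.2  14.5 242.5] tcp m [  7.9 -32.9] f [-3.7 -1.5 -1.8]
px [287. 199.] 14.75 P [575.6  25.8 247.9] m 43.1 -31.4 fa 0.214 ac 0.157
```

```bash
python3 -m creep '[{"tx":0.6,"ty":0.2,"tz":0,"rx":0,"ry":0,"rz":0,"fingers":255},{"tx":0.6,"ty":0.2,"tz":0,"rx":0,"ry":0,"rz":0,"fingers":255}]'
python3 look.py l16 283 194
```

```text
t: 14.38
ee_pos: [542.7, 14.7, 242.5]
orientation: [-0.295, 2.07, -2.07]
ft_force: [-4.6, -0.9, -2.9]
width: 0.5
[542.7  14.7 242.5] tcp m [  8.5 -32.9] f [-4.6 -0.1 -2.5]
px [287.25 199.5 ] 14.75 P [576.6  26.1 247.7] m 44.2 -31.4 fa 0.22 ac 0.158
```

```bash
python3 -m creep '[{"tx":0.6,"ty":0.2,"tz":0,"rx":0,"ry":0,"rz":0,"fingers":255},{"tx":0.6,"ty":0.2,"tz":0,"rx":0,"ry":0,"rz":0,"fingers":255}]'
python3 look.py l17 283 194
```

```text
t: 14.68
ee_pos: [543.2, 14.9, 242.4]
orientation: [-0.296, 2.07, -2.07]
ft_force: [-4.8, -0.2, -3.0]
width: 0.2
[543.3  14.9 242.5] tcp m [  9.  -32.9] f [-5.2 -1.1 -3.2]
px [287.  199.5] 14.75 P [576.5  25.6 247.7] m 44.0 -31.8 fa 0.219 ac 0.16
```

View pics/l17.png

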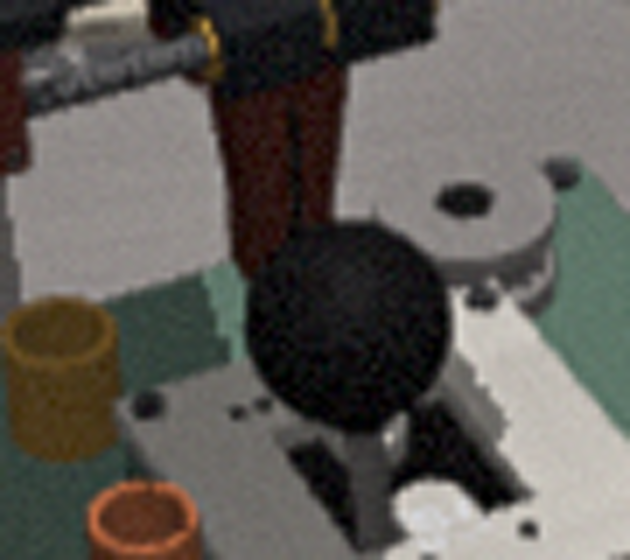

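The knob is stationary at about 43 mm while the push force rises to about 5 N, so it is at the stop. I'll back off, rise clear, and verify from both cameras.

```bash
python3 -m creep '[{"tx":-10,"ty":-2.9,"tz":0,"rx":0,"ry":0,"rz":0,"fingers":255},{"tx":-38,"ty":-11,"tz":0,"rx":0,"ry":0,"rz":0,"fingers":255},{"tx":-45,"ty":-13,"tz":40,"rx":0,"ry":0,"rz":0,"fingers":255},{"tx":-45,"ty":-13,"tz":95,"rx":0,"ry":0,"rz":0,"fingers":255},{"tx":-60,"ty":-60,"tz":110,"rx":0,"ry":0,"rz":0,"fingers":255},{"tx":-75,"ty":-110,"tz":110,"rx":0,"ry":0,"rz":0,"fingers":255},{"tx":-90,"ty":-160,"tz":110,"rx":0,"ry":0,"rz":0,"fingers":255},{"tx":-105,"ty":-210,"tz":110,"rx":0,"ry":0,"rz":0,"fingers":255},{"tx":-120,"ty":-260,"tz":110,"rx":0,"ry":0,"rz":0,"fingers":255},{"tx":-120,"ty":-260,"tz":110,"rx":0,"ry":0,"rz":0,"fingers":255}]'
python3 look.py l18 283 194
python3 - <<'E'
from h import *
T=ctrl.get_image("top");S=ctrl.get_image("scene")
cv2.imwrite("pics/topE.png",T["pixels"])
for d,r,mn in((T,(310,205,385,285),(11,15)),):
    g=cv2.resize(cv2.cvtColor(d["pixels"][r[1]:r[3],r[0]:r[2]],cv2.COLOR_BGR2GRAY),None,fx=4,fy=4,interpolation=cv2.INTER_CUBIC)
    h=cv2.HoughCircles(g,cv2.HOUGH_GRADIENT,1,300,param1=100,param2=12,minRadius=46,maxRadius=60)[0][0]
    p=(h[:2]+.5)/4-.5+np.array(r[:2]);P=plane(d,p,248);print(p,h[2]/4,P,w2m(P))
    print(proj(T,m2w(42.5,-33.5,247.5)),proj(S,m2w(42.5,-33.5,247.5)))
E
```

```text
t: 15.98
ee_pos: [423.3, -248.2, 353.7]
orientation: [-0.287, 2.068, -2.074]
ft_force: [0.5, 0.8, 0.2]
width: 0.3
[ 423.6 -246.7  353.5] tcp m [-178.9 -250.6] f [0.4 0.2 0.9]
px [287.5  199.75] 14.75 P [577.2  26.4 247.6] m 44.8 -31.3 fa 0.223 ac 0.157
[344.25 221.25] 12.65 [577.37856467  23.0698394  248.        ] [ 44.09440045 -34.5159474 ]
[343.97687596 222.22898056] [285.69666627 199.36021362]
```

View pics/topE.png

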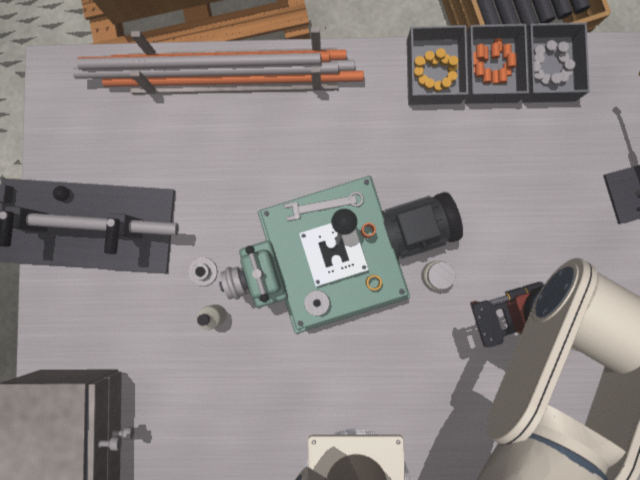

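View pics/l18.png

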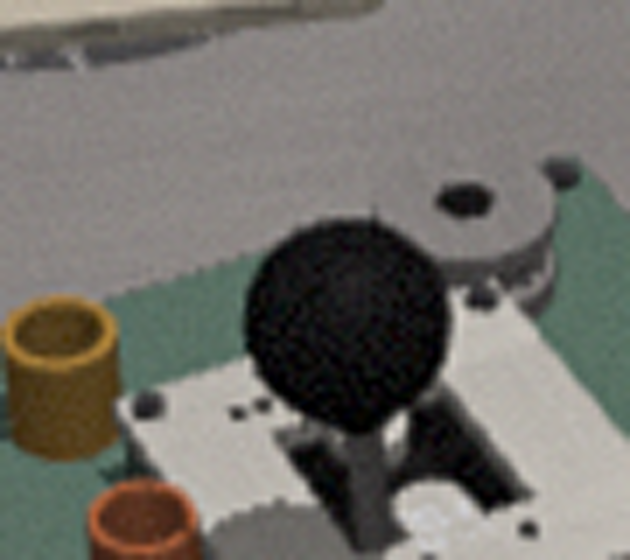

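Both views agree: the knob is about 44 mm forward and 33 mm right of the gate centre. That is third gear at its stop within measuring error. The loose parts sit at the same pixels as at the start, and the hand is clear. Handing in.

```bash
python3 -m creep '[{"tx":0,"ty":0,"tz":0,"rx":0,"ry":0,"rz":0,"fingers":255},{"tx":0,"ty":0,"tz":0,"rx":0,"ry":0,"rz":0,"fingers":255}]'; python3 -c "
from workcell import ctrl
print(ctrl.close_job())"
```

```text
t: 16.38
ee_pos: [424.0, -244.2, 352.8]
orientation: [-0.296, 2.068, -2.069]
ft_force: [0.9, 0.6, -0.1]
width: 0.3
the job is handed in; nothing more can be done
None
```

The lever is standing in third. I handed the job in at about 16.4 s, with the hand clear and the force reading about zero. The hand-in gives no verdict.

- **Moves:** With the fingers shut, I pushed the knob from its far side back to neutral. I then pushed it from the left across the gate, and from behind forward until it stopped. Each push used one side only, and the pushing force I read never passed about 6 N.
- **Last checks:** After I backed off, the two cameras put the knob 44–45 mm forward and 31–35 mm right of the gate centre. That gives fore_aft about 0.22 rad and across about 0.16 rad.
- **Disagreements:** The fore_aft reading is about 2 mm at the knob past the nominal 0.21 rad stop, which is within the camera calibration. There was no sharp rise in force at the stop, only a slow climb to about 5 N, and the knob stopped moving over the last step.
- **Loose parts:** All of them looked unmoved from the start in the top view. I compared them by eye and did not measure them.

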